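# Uncover the block incubator

## Robot

A 7-joint arm with a two-finger parallel gripper is mounted at the origin on the work surface. World frame = base frame: x ahead of the robot, y to its left, z up, the work surface at z = 0. Lengths are in m, angles in rad, forces in N, time in s.
With the tool pointing down it reaches from about 0.425 to 0.875 m from the base axis. Payload 4.7 kg.
Tool frame: the origin (TCP) lies midway between the tips of the shut fingers; the grasp point (between the pads) lies 19 mm behind it (ctrl.pinch_z is the distance from the TCP to the grasp point, in m); z points along the fingers, y is the line along which they close (so a half turn about z gives the same grasp; the last joint's range is limited). The gripper opens to 87 mm and grips with 3 to 60 N. Pads are 19 mm wide; open, the fingers measure 117 mm over their backs; the gripper's body (75 mm by 190 mm) begins 51 mm behind the grasp point.
Start: joints at [1.255, 0.321, -0.07, 1.45, 0.023, 1.371, -0.057], TCP at [0.21, -0.615, 0.223] pointing down, gripper open.
Joint ranges: [-2.86, 2.86], [-0.3, 2.09], [-1.38, 1.24], [0.06, 2.45], [-1.56, 4.7], [0.09, 2.05], [-2.69, 2.69]. Speed limits (rad/s): [2.57, 2.57, 3.14, 3.14, 3.14, 3.14, 3.14].

## Interface

Orientations are given as a rotation vector (axis times angle).
In Python, from bench import status, viewer, ticket, nets, ctrl gives the robot as it stands.
- The arm moves only by the tool apply_moves, never from a script. Its argument "deltas" is a list that holds one entry, the list of rows, each a list of 7 numbers: the turn, a rotation vector about the tool's x, y, z in rad, then the shift along the tool's x, y, z in m, then the closure in counts, from 0 (fully open) to 255 (shut). In form: [[[wx, wy, wz, x, y, z, hand], ...]]. A call has exactly 5 rows; each row is the pose to reach, as a shift and turn from the pose commanded when the call began, along the tool's axes at that moment; what a row does not reach only later rows make up. A row lasts 1/8 s, in which the tool goes at most 62.5 mm and 10.7 degrees, less where a joint would pass 70% of its speed; a pose out of reach is approached as far as the arm can. A call with a gripper value outside its range is refused whole. The fingers move at their own pace and stop on an object; the grip force is fixed at half the most. Time passes only in rows, so rows that repeat a pose let the fingers close, or fill a call up. It gives the time, the measured TCP pose, the force, the opening and the grip force at its end, in the units of the state.
- status.sense(): the state, without advancing time (a new reading comes with each control period).
- viewer.capture(name): name is "scene" or "side" or "wrist"; returns (picture, depth): 384x512x3 uint8, red, green, blue; 384x512 float32, m along the optical axis (not along the pixel's ray), 0 where there is no reading.
- viewer.get_calibration(name): a dict with "intrinsics" (3x3 intrinsics, pixels), "extrinsics" (4x4, takes a point from world to camera coordinates). Camera axes: x right, y down, z forward; pixel columns grow to the right and rows downward; lengths in m; the calibration is good to about 2 mm. A picture is of the moment at which its call begins: read the wrist's pose just before it. get_calibration takes no time and is no camera call; for the wrist camera it gives the pose at the moment of the call.
- ticket.finish_job(): hands the job in; it is judged then, once.
Trained networks look in the newest picture that a camera, given by its name, has taken for a name from the list of things; names that differ only in an ending like _2 or _b are one class to them, and where a whole thing is asked for, a point or a joint stands for the part that bears it (a point fixed in the world has none). Each returns a list of dicts, best first, with "p" (0 to 1); they miss things now and then, are a little off and sometimes report something else, mostly with a low value. They report only what shows in the picture. A call takes as long as a camera call. They do not tell look-alikes from the thing itself.
- nets.cut_out(thing, camera): "region" (384x512 bool, what is visible of it) and "xy" ([column, row] in pixels, amid what is visible of it).
The state is a dict: "clock": time; "qpos": joint angles; "qvel": joint speeds; "joint_efforts": joint torques, N m; "eef_pos": TCP position; "eef_rot": TCP orientation; "contact_force": force on the tool from outside, world axes, zero at the start; "ft_torque": the same for the moment, N m; "finger_gap": finger opening in m; "gripper_force": force on a finger pad.
Only numpy, scipy, OpenCV 4.12 (cv2) and the standard library are available. Lean on these libraries where they do the work, as an engineer would, in place of code of your own. Each camera call takes 0.05 s, during which the arm holds its last target. There are 200 camera calls.

## Task

Get at the tubes in the block incubator. Swing its hold-down lever all the way up and leave it up, undo the two captive thumbscrews (anticlockwise, each until it comes up against its stop), and only then lift the grey cover off by its black handle. Set it down gently, right way up, flat and squarely in the middle of the dark rubber mat with its long side along the mat's, let go, and leave the loose things around on the bench undisturbed.

Things in the scene. Friction and masses are not known exactly. Their poses are not given: they have to be found in the camera images.
- housing: The block incubator, fixed: a white box 250 (its x) x 184 (y) x 60 mm high; on it an aluminium neck 200 x 110 mm up to z = 80 mm, over which the cover sits. Origin: centre of its underside, on the bench; z up. On its +y side is the hold-down lever's pivot, at (0, 78, 98) mm in this frame, in a fork 26 mm wide reaching z = 106 mm.
- cover: The grey cover, an upside-down pan 209 (x) x 119 (y) x 20 mm, walls 3 mm, 0.3 to 0.7 kg. Origin: centre of the skirt's lower edge; z up. Seated, the origin is 64 mm above the housing's, axes alike; roof 84 mm above the bench; the skirt overlaps the neck by 16 mm, 1.5 mm play. Set down it stands on its skirt; nothing sticks out below. A lug under each screw holds it to the incubator until undone.
- cover_grip (a point): Middle of the cover's black handle: an upright tab 40 mm along the cover's x, 10 mm thick along its y, 24 mm high, standing on the roof at the cover's centre. This point is at the tab's mid-height, 32 mm above the cover's origin; axes as the cover's.
- screw_a_wing (a point): Middle of the upright steel wing of a captive thumbscrew at x = -78 mm on the cover, 13 mm above the roof. Wing 26 mm long (this frame's x), 9 thick (y), 18 high, 4 mm clear of the roof. Undone by turning anticlockwise (+z) 2.05 to 2.6 rad, never the same, at 0.12 N m of drag, to a hard stop; lets go only within 0.2 rad of it. The stop's direction is unmarked: feel for it. It stays where left.
- screw_b_wing (a point): The same for the second captive thumbscrew, at x = +78 mm, y = 0 on the cover. Its stop is at another wing direction.
- lever (a joint): Hold-down lever's angle, rad: about 0 (to 0.15) lying over the cover's edge, pointing to the housing's -y; 1.57 upright; stop at 1.7. It stays where left (drag about 0.1 N m). Lying down, its end is in the way of a hand on the cover's handle. Its pivot axis is along the housing's x.
- lever_knob (a point): Centre of the black cross-pin at the lever's free end: a round bar 12 mm in diameter and 20 mm long, lying along the housing's x, 54 mm from the pivot; 98 mm above the bench when the lever is down. Pinched by its two ends it can pivot between the fingers.
- mat: The dark rubber mat, fixed flat on the bench, 260 (its x) x 170 (its y) x 4 mm. Origin: centre of its underside, on the bench; the cover goes on it, 4 mm above the origin.
- jar: a small empty glass jar with a white lid, 40 mm wide and 55 high; a bystander, leave it alone
- reagent: an amber reagent bottle, 60 mm wide and 130 high; a bystander, leave it alone
- screwdriver: a screwdriver about 180 mm long lying on the bench; a bystander, leave it alone
- beaker: a glass beaker, 64 mm wide and 90 high; a bystander, leave it alone
- tip_box: a blue box of pipette tips, 85 x 120 x 60 mm; a bystander, leave it alone
Mind the look-alikes: they are no part of the job. Several things have the shape of the cover; the one meant has the colours described above.

How it is judged:
By the outcome, as a careful person would: the job done as asked, in the order asked, and still so for the second after the job is handed in, with the robot touching nothing.
It also fails if it takes over 72 s, if anything falls off the work surface, if the arm or the gripper's body presses on something with over 40 N, if the wrist force passes 120 N, or if a joint passes its speed limit or range.

## Working session

There is one attempt and no reset: what is moved stays moved. The work goes in short steps, Python scripts to look and compute and a tool call to move; the robot and the scene stay as the last step left them, time stands still between calls to the robot, and variables do not carry over. Pictures are saved under pics/ and viewed, at most 10 in all, crops included, and the job is handed in when it is done.

Besides the shell and the picture viewer there is one more tool, called after "Emit:" as name([rows], argument=value, ...), one row to a line, values as JSON. apply_moves: Moves the arm, as the interface text tells. Its arguments: {"type":"object","properties":{"deltas":{"type":"array"}},"required":["deltas"]}

```bash
ls; mkdir -p pics; cat > h.py <<'E'
import numpy as np, cv2
from scipy.spatial.transform import Rotation as R
from bench import status, viewer, ticket, nets, ctrl
def cap(n,save=None):
    c=viewer.get_calibration(n); p,d=viewer.capture(n)
    if save: cv2.imwrite('pics/'+save,p[:,:,::-1])
    return p,d,c
def pts(d,c,mask=None):
    K=np.array(c['intrinsics']);T=np.linalg.inv(np.array(c['extrinsics']))
    v,u=np.nonzero((d>0)&(mask if mask is not None else True)); z=d[v,u]
    P=np.c_[(u-K[0,2])/K[0,0]*z,(v-K[1,2])/K[1,1]*z,z]
    return P@T[:3,:3].T+T[:3,3],u,v
def proj(P,c):
    K=np.array(c['intrinsics']);E=np.array(c['extrinsics']);q=np.atleast_2d(P)@E[:3,:3].T+E[:3,3]
    q=q@K.T; return q[:,:2]/q[:,2:]
def rel(p):  # world point -> tool-axes shift from present TCP
    s=status.sense(); return R.from_rotvec(s['eef_rot']).inv().apply(np.array(p)-s['eef_pos'])
E
python3 - <<'E'
from h import *
np.set_printoptions(precision=4,suppress=True)
s=status.sense();print({k:np.round(v,3) for k,v in s.items()}, R.from_rotvec(s['eef_rot']).as_matrix(),ctrl.pinch_z)
a=[cap(n) for n in('scene','side')]
cv2.imwrite('pics/1.png',np.vstack([x[0] for x in a])[:,:,::-1])
for n,(p,d,c) in zip(('scene','side'),a):
    for t in ['housing','cover','cover_grip','screw_a_wing','lever','lever_knob','mat','jar','reagent','screwdriver','beaker','tip_box']:
        for r in nets.cut_out(t,n):
            if r['p']<.3: continue
            P,_,_=pts(d,c,r['region']); print(n,t,round(r['p'],2),np.round(r['xy']),r['region'].sum(),np.median(P,0).round(3) if len(P) else '')
E
```

```text
pics
{'clock': np.float64(0.0), 'qpos': array([ 1.255,  0.322, -0.07 ,  1.452,  0.023,  1.371, -0.057]), 'qvel': array([ 0.001, -0.001, -0.   ,  0.   ,  0.   , -0.   ,  0.   ]), 'joint_efforts': array([ -0.   , -49.129,  -0.404, -31.253,  -0.064,   0.044,   0.   ]), 'eef_pos': array([ 0.21 , -0.614,  0.221]), 'eef_rot': array([-3.097, -0.515,  0.001]), 'contact_force': array([0.077, 0.054, 0.225]), 'ft_torque': array([-0.022, -0.006, -0.019]), 'gripper_force': np.float64(0.0), 'finger_gap': np.float64(0.087)} [[ 0.9461  0.3239 -0.0007]
 [ 0.3239 -0.9461  0.0018]
 [-0.0001 -0.0019 -1.    ]] 0.0187
scene housing 0.68 [229. 236.] 2264 [ 0.643 -0.217  0.061]
scene cover 0.97 [177. 179.] 1265 [ 0.27  -0.251  0.023]
scene cover 0.88 [103. 206.] 1766 [ 0.297 -0.524  0.022]
scene cover 0.66 [222. 211.] 2102 [ 0.568 -0.19   0.086]
scene cover 0.6 [307. 141.] 1012 [0.252 0.281 0.023]
scene cover 0.56 [227. 223.] 61 [ 0.624 -0.2    0.101]
scene cover_grip 0.83 [223. 212.] 2119 [ 0.567 -0.191  0.086]
scene cover_grip 0.76 [105. 206.] 1819 [ 0.298 -0.523  0.022]
scene cover_grip 0.58 [303. 140.] 
[... 1211 characters left out ...]
51.] 1836 [ 0.533 -0.171  0.086]
side screw_a_wing 0.6 [274. 154.] 42 [ 0.467 -0.164  0.101]
side screw_a_wing 0.52 [292. 325.] 53 [0.311 0.323 0.042]
side lever 0.52 [246. 153.] 66 [ 0.553 -0.14   0.106]
side lever_knob 0.61 [246. 154.] 73 [ 0.554 -0.139  0.105]
side mat 0.6 [215. 252.] 4955 [0.555 0.168 0.005]
side jar 0.69 [294. 214.] 186 [0.37  0.016 0.05 ]
side reagent 0.55 [163. 182.] 652 [0.763 0.023 0.076]
side screwdriver 0.58 [156. 318.] 516 [0.624 0.387 0.023]
side beaker 0.7 [183. 158.] 463 [ 0.761 -0.097  0.065]
side beaker 0.64 [228. 140.] 44 [ 0.622 -0.193  0.099]
side tip_box 0.89 [289. 114.] 740 [ 0.486 -0.417  0.06 ]
side tip_box 0.58 [256. 151.] 1760 [ 0.531 -0.169  0.086]
```

```bash
python3 - <<'E'
import cv2,numpy as np
a=cv2.imread('pics/1.png');s=a[:384][110:300,70:430];t=a[384:][90:370,130:420]
s=cv2.resize(s,(480,253));s=cv2.resize(a[110:300,70:430],None,fx=1.2,fy=1.2,interpolation=3);t=cv2.resize(t,None,fx=1.2,fy=1.2)
o=np.zeros((600,800,3),np.uint8);o[:s.shape[0],:s.shape[1]]=s;o[s.shape[0]:s.shape[0]+t.shape[0],:t.shape[1]]=t
z=cv2.resize(a[160:270,170:290],(420,385),interpolation=2);o[215:600,380:800]=z
cv2.imwrite('pics/1b.png',o)
E
python3 - <<'E'
from h import *
np.set_printoptions(precision=4,suppress=True)
for n in('scene','side'):
    p,d,c=cap(n); P,u,v=pts(d,c)
    for nm,(x0,x1,y0,y1,z0,z1) in {'roof':(.42,.7,-.3,-.05,.081,.091),'mat':(.4,.72,.04,.3,.0025,.009),'hous':(.35,.75,-.35,-.0,.055,.066)}.items():
        m=(P[:,0]>x0)&(P[:,0]<x1)&(P[:,1]>y0)&(P[:,1]<y1)&(P[:,2]>z0)&(P[:,2]<z1)
        img=np.zeros(d.shape,np.uint8);img[v[m],u[m]]=1
        nl,L,st,_=cv2.connectedComponentsWithStats(img)
        k=1+np.argmax(st[1:,4]); mm=L[v,u]==k
        Q=P[m&mm]; r=cv2.minAreaRect((Q[:,:2]*1000).astype(np.float32)); print(n,nm,len(Q),np.array(r[0]),np.array(r[1]),r[2],np.median(Q[:,2]))
E
```

```text
scene roof 1718 [ 544.0717 -184.1069] [119.0548 213.6755] 79.58377075195312 0.08656416836338354
scene mat 3455 [559.9622 170.0711] [259.7573 319.7706] 89.9954833984375 0.005891011016333603
scene hous 1298 [ 546.0126 -184.103 ] [184.2197 250.9714] 79.33173370361328 0.06207713850515928
side roof 1430 [ 545.7442 -182.5656] [122.513  210.7871] 79.54701232910156 0.08560619265952624
side mat 4920 [559.3079 147.708 ] [296.4556 211.0008] 6.051071643829346 0.005383631628764651
side hous 1015 [ 545.2754 -182.3526] [187.8125 251.1893] 79.32341766357422 0.06118117049715188
```

View pics/1b.png

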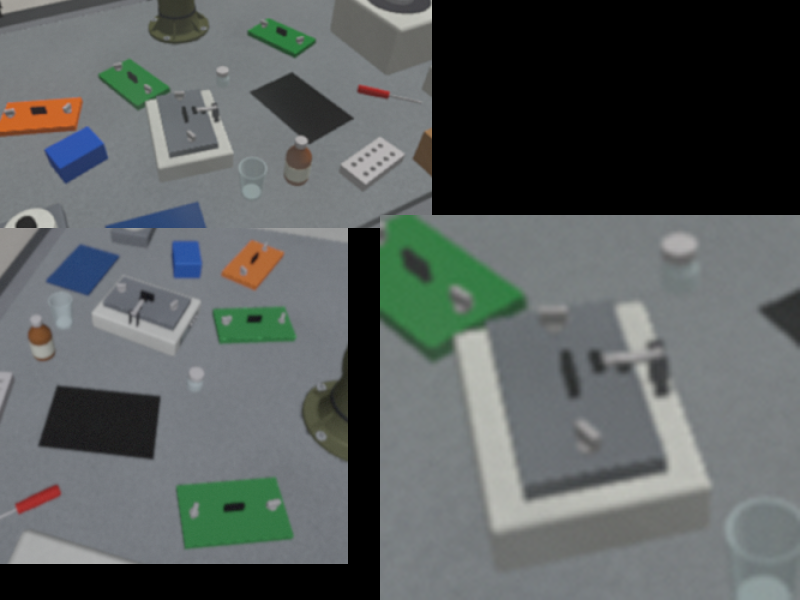

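The scene has four cover-shaped things, by scene pixels:
- green at (177,179)
- green at (307,141)
- orange at (103,206)
- grey at (222,211)

The grey one sits on the white incubator under the lever and has a black handle, so it is the one meant. The enlarged crop confirms this. The lever's pivot is on the mat's side (+y), which makes the housing's yaw about -10.6°.

```bash
python3 - <<'E'
from h import *
np.set_printoptions(precision=4,suppress=True)
for n in('scene','side'):
    p,d,c=cap(n); P,u,v=pts(d,c)
    g=p[v,u].max(1)
    m=(P[:,0]>.38)&(P[:,0]<.75)&(P[:,1]>.02)&(P[:,1]<.32)&(abs(P[:,2])<.015)&(g<45)
    img=np.zeros(d.shape,np.uint8);img[v[m],u[m]]=1
    nl,L,st,_=cv2.connectedComponentsWithStats(img); k=1+np.argmax(st[1:,4]); Q=P[m&(L[v,u]==k)]
    print(n,cv2.minAreaRect((Q[:,:2]*1000).astype(np.float32)),np.median(Q[:,2]))
s=status.sense();r=R.from_rotvec(s['eef_rot'])
y=np.deg2rad(-10.6);yd=np.array([np.cos(y),np.sin(y),0]);zd=np.array([0,0,-1.]);G=R.from_matrix(np.c_[np.cross(yd,zd),yd,zd])
print(rel([.5455,-.183,.28]),(r.inv()*G).as_rotvec())
c=viewer.get_calibration('wrist');E=np.linalg.inv(c['extrinsics']);print(r.inv().as_matrix()@E[:3,:3],r.inv().apply(E[:3,3]-s['eef_pos']))
E
```

```text
scene ((559.397216796875, 173.1138916015625), (248.06715393066406, 130.1210174560547), 8.525673866271973) 0.007126532224879023
side ((557.789794921875, 161.73526000976562), (251.72447204589844, 161.9988555908203), 8.83755874633789) 0.005359888402288127
[ 0.4569 -0.3002 -0.0575] [ 0.      0.0001 -1.0559]
[[-0.0005 -0.9704 -0.2415]
 [ 1.     -0.0005 -0.0002]
 [ 0.     -0.2415  0.9704]] [ 0.0644  0.0011 -0.1624]
```

Emit:
apply_moves([
  [[0, 0, 0, 0.045, -0.03, -0.012, 0], [0, 0, 0, 0.09, -0.06, -0.024, 0], [0, 0, 0, 0.135, -0.09, -0.036, 0], [0, 0, 0, 0.18, -0.12, -0.048, 0], [0, 0, 0, 0.225, -0.15, -0.0575, 0]],
])

```text
clock: 2.12
eef_pos: [0.3758, -0.3988, 0.2809]
eef_rot: [3.098, 0.515, 0.001]
contact_force: [1.0, 0.2, -0.1]
finger_gap: 0.087
gripper_force: 0.0
```

Emit:
apply_moves([
  [[0, 0, -0.18, 0.046, -0.03, 0, 0], [0, 0, -0.36, 0.092, -0.06, 0, 0], [0, 0, -0.54, 0.138, -0.09, 0, 0], [0, 0, -0.72, 0.184, -0.12, 0, 0], [0, 0, -0.9, 0.232, -0.15, 0, 0]],
])

```text
clock: 2.75
eef_pos: [0.5465, -0.182, 0.2804]
eef_rot: [2.56, 1.818, 0.0]
contact_force: [1.1, -0.6, -0.6]
finger_gap: 0.0872
gripper_force: 0.0
```

```bash
cat >> h.py <<'E'
def grip(yaw):  # tool down, tool y at yaw
    yd=np.array([np.cos(yaw),np.sin(yaw),0]);zd=np.array([0,0,-1.]);return R.from_matrix(np.c_[np.cross(yd,zd),yd,zd])
def dpose(p,yaw):
    s=status.sense(); r=R.from_rotvec(s['eef_rot']); return rel(p),(r.inv()*grip(yaw)).as_rotvec()
np.set_printoptions(precision=4,suppress=True)
E
python3 - <<'E'
from h import *
s=status.sense();print(s['clock'],s['eef_pos'],s['qpos'],s['contact_force'])
p,d,c=cap('wrist','2.png')
P,u,v=pts(d,c)
np.savez('w2.npz',p=p,d=d,K=c['intrinsics'],E=c['extrinsics'])
print(dpose([.5455,-.183,.28],np.deg2rad(-10.6)))
for t in ['cover','screw_a_wing','lever_knob','cover_grip','housing']:
    for r in nets.cut_out(t,'wrist'):
        Q,_,_=pts(d,c,r['region']);
        if len(Q): print(t,round(r['p'],2),r['xy'],len(Q),np.median(Q,0))
def rect(z0,z1):
    m=(P[:,2]>z0)&(P[:,2]<z1)&(P[:,0]>.35)&(P[:,0]<.75)&(abs(P[:,1]+.183)<.17)
    img=np.zeros(d.shape,np.uint8);img[v[m],u[m]]=1
    nl,L,st,ce=cv2.connectedComponentsWithStats(img)
    for k in range(1,nl):
        if st[k,4]>60:
            Q=P[m&(L[v,u]==k)];print(z0,st[k,4],ce[k],cv2.minAreaRect((Q[:,:2]*1000).astype(np.float32)),np.median(Q[:,2]),Q[:,2].max())
rect(.08,.0865);rect(.0955,.2);rect(.056,.064)
E
```

```text
2.75 [ 0.5465 -0.182   0.2804] [ 0.7192  0.173  -0.5056  1.5373  0.0848  1.4521 -0.1259] [ 1.0577 -0.6165 -0.6055]
(array([-0.012 , -0.002 ,  0.0003]), array([ 0.003 , -0.0067, -0.1336]))
cover 0.64 [125.5, 222.1] 1391 [ 0.3314 -0.1942  0.02  ]
cover 0.47 [414.1, 55.9] 3742 [ 0.7809 -0.111   0.0643]
screw_a_wing 0.8 [189.4, 184.5] 217 [ 0.4706 -0.1692  0.1056]
screw_a_wing 0.49 [260.0, 173.5] 15298 [ 0.5451 -0.1814  0.0842]
lever_knob 0.97 [248.1, 141.5] 600 [ 0.5544 -0.1381  0.1048]
cover_grip 0.86 [122.8, 217.8] 1465 [ 0.3323 -0.194   0.02  ]
cover_grip 0.63 [260.0, 174.7] 15234 [ 0.5448 -0.1815  0.0842]
cover_grip 0.37 [247.1, 137.9] 558 [ 0.5542 -0.138   0.105 ]
housing 0.7 [259.1, 124.8] 9235 [ 0.5563 -0.1287  0.0601]
0.08 96 [395.6146  61.0833] ((741.2777099609375, -111.10762786865234), (51.7364387512207, 13.69493579864502), 88.2862777709961) 0.0834900217839471 0.08648668089394229
0.08 14348 [256.9424 173.778 ] ((544.545654296875, -184.23458862304688), (119.23438262939453, 209.53543090820312), 79.28516387939453) 0.08418495225109376 0.08649855505980725
0.0955 742 [249.0553 133.5
[... 308 characters left out ...]
818548572685
0.0955 333 [256.0511 178.7207] ((544.6126708984375, -184.2716522216797), (10.638887405395508, 39.79988479614258), 79.90380096435547) 0.1077733822285673 0.10969563273886385
0.0955 195 [191.9692 187.7744] ((468.2858581542969, -169.56594848632812), (26.192546844482422, 9.175694465637207), 64.6810302734375) 0.10576653043542417 0.1078967909655747
0.056 101 [387.8812  64.7525] ((742.4077758789062, -111.00379180908203), (48.8538932800293, 13.039583206176758), 87.81808471679688) 0.06013855849472738 0.06398096342482607
0.056 8243 [259.4361 152.0721] ((544.5723876953125, -184.0337677001953), (182.70249938964844, 248.49417114257812), 79.1659927368164) 0.06003910770601684 0.0635431486684419
```

View pics/2.png

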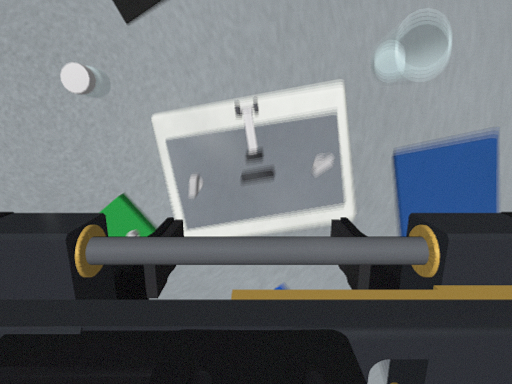

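The wrist view shows the grey cover with the lever lying over it, knob at (254,154), handle at (257,175), wing a at (195,185) and wing b at (323,163). I'll measure the knob's height and plan the lever approach.

```bash
python3 - <<'E'
from h import *
w=np.load('w2.npz');P,u,v=pts(w['d'],{'intrinsics':w['K'],'extrinsics':w['E']})
y=np.deg2rad(-10.6);ex=np.array([np.cos(y),np.sin(y)]);ey=np.array([-ex[1],ex[0]])
L=(P[:,:2]-[.5445,-.1843]);a=L@ex*1000;b=L@ey*1000
for lo in range(8,92,4):
    m=(abs(a)<14)&(b>lo)&(b<lo+4)&(P[:,2]>.09)
    if m.any(): print(lo,m.sum(),a[m].min().round(1),a[m].max().round(1),np.percentile(P[m,2],[50,95])*1000)
k=np.array([.5445,-.1843])+.024*ey; print(k,dpose([*k,.12],y))
E
```

```text
16 15 -8.9 10.0 [107.5602 109.0852]
20 235 -9.7 14.0 [377.365  380.2404]
24 6083 -14.0 14.0 [391.9351 400.3411]
28 4264 -14.0 14.0 [391.0929 400.3896]
32 1430 -14.0 14.0 [366.9814 368.7164]
36 142 -14.0 5.0 [365.0565 367.2094]
40 30 -4.3 5.1 [105.3259 106.8912]
44 33 -4.7 5.0 [105.0151 106.0829]
48 31 -4.1 5.3 [104.6635 105.6204]
52 34 -4.6 5.1 [103.9629 105.5927]
56 28 -3.9 5.2 [103.9616 105.0518]
60 34 -4.5 5.2 [102.9897 104.1704]
64 31 -4.6 5.3 [102.8501 103.927 ]
68 41 -11.7 12.1 [102.3796 106.0801]
72 78 -12.6 13.3 [102.6995 107.255 ]
76 86 -12.6 13.4 [102.5077 106.8899]
80 56 -12.3 12.7 [105.6225 107.0852]
84 9 -11.7 12.9 [105.563  107.3272]
[ 0.5489 -0.1607] (array([ 0.024 , -0.0044,  0.1599]), array([-0.0003,  0.0011, -0.1586]))
```

Emit:
apply_moves([
  [[0, 0, -0.08, 0.012, -0.002, 0.05, 60], [0, 0, -0.158, 0.024, -0.0045, 0.1, 90], [0, 0, -0.158, 0.024, -0.0045, 0.14, 90], [0, 0, -0.158, 0.024, -0.0045, 0.16, 90], [0, 0, -0.158, 0.024, -0.0045, 0.16, 90]],
])

```text
clock: 3.68
eef_pos: [0.5484, -0.1603, 0.1192]
eef_rot: [-2.416, -2.005, 0.002]
contact_force: [0.2, 0.6, 0.4]
finger_gap: 0.0569
gripper_force: 0.0
```

```bash
python3 - <<'E'
from h import *
s=status.sense();print(s['finger_gap'],s['eef_pos'],s['qpos'],dpose([.5490,-.1606,.091],np.deg2rad(-10.6)))
E
```

```text
0.05694766098280256 [ 0.5484 -0.1603  0.1192] [ 0.6919  0.2722 -0.5237  1.761   0.148   1.1497 -0.0622] (array([-0.0002,  0.0007,  0.0282]), array([-0.0021,  0.0001, -0.0004]))
```

Emit:
apply_moves([
  [[0, 0, 0, 0, 0.0005, 0.018, 90], [0, 0, 0, 0, 0.0005, 0.028, 90], [0, 0, 0, 0, 0.0005, 0.028, 255], [0, 0, 0, 0, 0.0005, 0.028, 255], [0, 0, 0, 0, 0.0005, 0.028, 255]],
])

```text
clock: 4.3
eef_pos: [0.5504, -0.1592, 0.0926]
eef_rot: [2.414, 2.009, 0.001]
contact_force: [0.1, -0.4, 0.4]
finger_gap: 0.0338
gripper_force: 0.0
```

Emit:
apply_moves([
  [[0, 0, 0, 0, 0, 0, 255], [0, 0, 0, 0, 0, 0, 255], [0, 0, 0, 0, 0, 0, 255], [0, 0, 0, 0, 0, 0, 255], [0, 0, 0, 0, 0, 0, 255]],
])

```text
clock: 4.92
eef_pos: [0.5504, -0.1592, 0.0923]
eef_rot: [2.415, 2.009, 0.001]
contact_force: [1.5, 0.4, 1.8]
finger_gap: 0.0196
gripper_force: 30.0
```

Emit:
apply_moves([
  [[0, 0, 0, 0.0015, 0, -0.0085, 255], [0, 0, 0, 0.0041, 0, -0.0162, 255], [0, 0, 0, 0.0078, 0, -0.0234, 255], [0, 0, 0, 0.0125, 0, -0.03, 255], [0, 0, 0, 0.0182, 0, -0.0357, 255]],
])

```text
clock: 5.55
eef_pos: [0.5536, -0.1413, 0.1279]
eef_rot: [2.414, 2.009, 0.0]
contact_force: [5.0, -1.3, -7.6]
finger_gap: 0.0195
gripper_force: 30.0
```

Emit:
apply_moves([
  [[0, 0, 0, 0.0064, 0, -0.0048, 255], [0, 0, 0, 0.0135, 0, -0.0087, 255], [0, 0, 0, 0.0212, 0, -0.0114, 255], [0, 0, 0, 0.0291, 0, -0.013, 255], [0, 0, 0, 0.0383, 0, -0.0133, 255]],
])

```text
clock: 6.18
eef_pos: [0.5602, -0.1069, 0.1426]
eef_rot: [2.414, 2.004, -0.005]
contact_force: [0.7, -4.8, 2.0]
finger_gap: 0.0192
gripper_force: 30.0
```

Emit:
apply_moves([
  [[0, 0, 0, 0.003, 0, 0, 255], [0, 0, 0, 0.005, 0, 0.0005, 255], [0, 0, 0, 0.007, 0, 0.001, 255], [0, 0, 0, 0.007, 0, 0.001, 255], [0, 0, 0, 0.007, 0, 0.001, 255]],
])

```text
clock: 6.8
eef_pos: [0.5618, -0.0987, 0.1424]
eef_rot: [2.414, 2.006, -0.002]
contact_force: [0.2, -3.1, 7.5]
finger_gap: 0.0196
gripper_force: 30.0
```

Emit:
apply_moves([
  [[0, 0, 0, 0, 0, 0, 90], [0, 0, 0, 0, 0, 0, 90], [0, 0, 0, 0, 0, 0, 90], [0, 0, 0, 0, 0, -0.04, 90], [0, 0, 0, 0, 0, -0.09, 90]],
])

```text
clock: 7.42
eef_pos: [0.5603, -0.0962, 0.2295]
eef_rot: [-2.412, -2.008, 0.003]
contact_force: [1.0, -0.3, 0.4]
finger_gap: 0.0543
gripper_force: 0.0
```

```bash
python3 - <<'E'
from h import *
s=status.sense();print(s['finger_gap'],s['eef_pos'],s['qpos'],s['contact_force'],dpose([.4683,-.1696,.15],np.deg2rad(-25.3)))
p,d,c=cap('side'); cv2.imwrite('pics/3.png',cv2.resize(p[90:240,180:340,::-1],(640,600),interpolation=2))
E
```

```text
0.05433114923415917 [ 0.5603 -0.0962  0.2295] [ 0.6294  0.1884 -0.572   1.6285  0.1027  1.3592 -0.1391] [ 1.0344 -0.2881  0.3502] (array([-0.0889, -0.0768,  0.0798]), array([-0.0041, -0.0001,  0.2591]))
```

View pics/3.png

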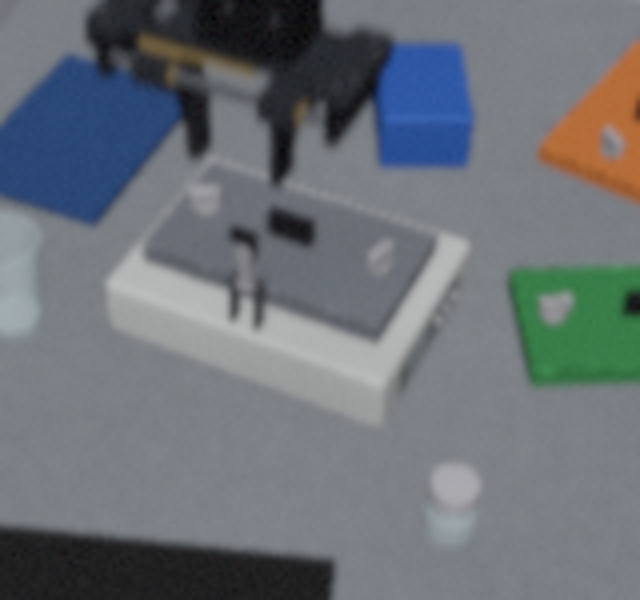

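The side view shows the lever upright, with its knob at (244,236) in the crop and the wings unchanged. On to screw a.

Emit:
apply_moves([
  [[0, 0, 0.08, -0.03, -0.026, 0, 90], [0, 0, 0.17, -0.06, -0.051, 0.02, 90], [0, 0, 0.26, -0.089, -0.077, 0.05, 90], [0, 0, 0.26, -0.089, -0.077, 0.08, 90], [0, 0, 0.26, -0.089, -0.077, 0.08, 90]],
])

```text
clock: 8.1
eef_pos: [0.4675, -0.1694, 0.1479]
eef_rot: [-2.652, -1.677, 0.004]
contact_force: [-0.1, -0.2, 0.8]
finger_gap: 0.0565
gripper_force: 0.0
```

```bash
python3 - <<'E'
from h import *
s=status.sense();print(s['finger_gap'],s['eef_pos'],s['qpos'],s['ft_torque'],dpose([.4683,-.1696,.091],np.deg2rad(-25.3)))
E
```

```text
0.056466992864160785 [ 0.4675 -0.1694  0.1479] [ 0.7629  0.0781 -0.4852  1.9     0.0384  1.1778 -0.1791] [ 0.0459 -0.1041  0.0089] (array([0.0002, 0.0011, 0.0569]), array([-0.0051, -0.0001, -0.0016]))
```

Emit:
apply_moves([
  [[0, 0, 0, 0, 0.001, 0.035, 90], [0, 0, 0, 0, 0.001, 0.057, 90], [0, 0, 0, 0, 0.001, 0.057, 180], [0, 0, 0, 0, 0.001, 0.057, 255], [0, 0, 0, 0, 0.001, 0.057, 255]],
])

```text
clock: 8.72
eef_pos: [0.4717, -0.1708, 0.0945]
eef_rot: [2.653, 1.678, 0.002]
contact_force: [0.1, 0.5, -0.2]
finger_gap: 0.0338
gripper_force: 0.0
```

Emit:
apply_moves([
  [[0, 0, 0, 0, 0, 0, 255], [0, 0, 0, 0, 0, 0, 255], [0, 0, 0, 0, 0, 0, 255], [0, 0, 0, 0, 0, 0, 255], [0, 0, 0, 0, 0, 0, 255]],
])

```text
clock: 9.35
eef_pos: [0.4697, -0.1704, 0.0931]
eef_rot: [-2.654, -1.678, 0.002]
contact_force: [-5.2, 1.2, 5.4]
finger_gap: 0.0083
gripper_force: 30.0
```

Emit:
apply_moves([
  [[0, 0, -0.16, 0, -0.001, 0, 255], [0, 0, -0.32, 0, -0.001, 0, 255], [0, 0, -0.48, 0, -0.001, 0, 255], [0, 0, -0.64, 0, -0.001, 0, 255], [0, 0, -0.8, 0, -0.001, 0, 255]],
])

```text
clock: 9.98
eef_pos: [0.4705, -0.1704, 0.0932]
eef_rot: [1.784, 2.583, 0.001]
contact_force: [-0.4, -0.7, 0.4]
finger_gap: 0.0087
gripper_force: 30.0
```

```bash
python3 - <<'E'
from h import *
s=status.sense();m=R.from_rotvec(s['eef_rot']).as_matrix();print(s['finger_gap'],s['eef_pos'],s['qpos'],s['ft_torque'],s['contact_force'],np.rad2deg(np.arctan2(m[1,1],m[0,1])))
E
```

```text
0.008669946424409741 [ 0.4705 -0.1704  0.0932] [ 0.8115  0.1461 -0.5496  1.9558  0.087   1.0606  0.5861] [ 0.1107 -0.1763 -0.1253] [-0.4014 -0.7446  0.376 ] 20.736101422676295
```

Emit:
apply_moves([
  [[0, 0, -0.16, 0, 0, 0, 255], [0, 0, -0.32, 0, 0, 0, 255], [0, 0, -0.48, 0, 0, 0, 255], [0, 0, -0.64, 0, 0, 0, 255], [0, 0, -0.8, 0, 0, 0, 255]],
])

```text
clock: 10.6
eef_pos: [0.4708, -0.1704, 0.0932]
eef_rot: [0.637, 3.074, 0.0]
contact_force: [0.9, -0.2, -0.7]
finger_gap: 0.0087
gripper_force: 30.0
```

Emit:
apply_moves([
  [[0, 0, -0.12, 0, 0, 0, 255], [0, 0, -0.24, 0, 0, 0, 255], [0, 0, -0.36, 0, 0, 0, 255], [0, 0, -0.4, 0, 0, 0, 255], [0, 0, -0.4, 0, 0, 0, 255]],
])

```text
clock: 11.22
eef_pos: [0.4708, -0.17, 0.0932]
eef_rot: [0.022, 3.139, 0.0]
contact_force: [2.4, 1.0, -1.8]
finger_gap: 0.0085
gripper_force: 30.0
```

```bash
cat >> h.py <<'E'
def st():
    s=status.sense();m=R.from_rotvec(s['eef_rot']).as_matrix();print(round(s['clock'],2),s['finger_gap'],s['eef_pos'],s['qpos'],s['ft_torque'],s['contact_force'],'yaw',np.arctan2(m[1,1],m[0,1]))
E
python3 -c "
from h import *
st()"
```

```text
11.22 0.008518404111183327 [ 0.4708 -0.17    0.0932] [ 0.9072  0.1586 -0.6542  1.9528  0.1093  1.0626  1.7627] [ 0.3351 -0.6365 -0.0286] [ 2.4141  1.0139 -1.7522] yaw 1.5567456428595334
```

Emit:
apply_moves([
  [[0, 0, -0.05, 0, 0, 0, 255], [0, 0, -0.1, 0, 0, 0, 255], [0, 0, -0.15, 0, 0, 0, 255], [0, 0, -0.2, 0, 0, 0, 255], [0, 0, -0.2, 0, 0, 0, 255]],
])

```text
clock: 11.85
eef_pos: [0.4707, -0.1698, 0.0932]
eef_rot: [-0.291, 3.126, 0.0]
contact_force: [3.4, 1.3, -1.6]
finger_gap: 0.0085
gripper_force: 30.0
```

```bash
python3 -c "
from h import *
st()"
```

```text
11.85 0.008510783219137228 [ 0.4707 -0.1698  0.0932] [ 0.9244  0.1611 -0.6732  1.9524  0.1137  1.0634  1.9586] [ 0.497  -0.8522 -0.0212] [ 3.4184  1.2867 -1.6413] yaw 1.7562227976361464
```

Emit:
apply_moves([
  [[0, 0, -0.03, 0, 0, 0, 255], [0, 0, -0.06, 0, 0, 0, 255], [0, 0, -0.09, 0, 0, 0, 255], [0, 0, -0.12, 0, 0, 0, 255], [0, 0, -0.15, 0, 0, 0, 255]],
])

```text
clock: 12.48
eef_pos: [0.4703, -0.1696, 0.0932]
eef_rot: [-0.529, 3.095, 0.0]
contact_force: [4.4, 2.2, -2.7]
finger_gap: 0.0089
gripper_force: 30.0
```

```bash
python3 -c "
from h import *
st()"
```

```text
12.47 0.008853698617025174 [ 0.4703 -0.1696  0.0932] [ 0.9378  0.163  -0.688   1.9522  0.1171  1.0649  2.1086] [ 0.8467 -1.1476 -0.2   ] [ 4.3711  2.1739 -2.6634] yaw 1.9090363808250015
```

Emit:
apply_moves([
  [[0, 0, -0.03, 0, 0, 0, 255], [0, 0, -0.06, 0, 0, 0, 255], [0, 0, -0.09, 0, 0, 0, 255], [0, 0, -0.11, 0, 0, 0, 255], [0, 0, -0.12, 0, 0, 0, 255]],
])

```text
clock: 13.1
eef_pos: [0.4702, -0.1695, 0.0932]
eef_rot: [-0.71, 3.059, 0.001]
contact_force: [4.4, 3.0, -1.0]
finger_gap: 0.0096
gripper_force: 31.3
```

```bash
python3 -c "
from h import *
st()"
```

```text
13.1 0.009590259388356434 [ 0.4702 -0.1695  0.0932] [ 0.9487  0.1647 -0.6996  1.9518  0.1193  1.0654  2.2247] [ 0.9113 -1.0608 -0.5733] [ 4.3988  3.0173 -1.0453] yaw 2.026828412896604
```

Emit:
apply_moves([
  [[0, 0, -0.12, 0, 0, 0, 90], [0, 0, -0.12, 0, 0, 0, 90], [0, 0, -0.12, 0, 0, 0, 90], [0, 0, -0.12, 0, 0, -0.03, 90], [0, 0, 0, 0, 0, -0.08, 90]],
])

```text
clock: 13.72
eef_pos: [0.4677, -0.1701, 0.1723]
eef_rot: [0.702, -3.058, -0.004]
contact_force: [0.2, -1.0, -0.5]
finger_gap: 0.0506
gripper_force: 0.0
```

Emit:
apply_moves([
  [[0, 0, 0.18, -0.025, -0.019, 0, 90], [0, 0, 0.36, -0.05, -0.038, 0, 90], [0, 0, 0.54, -0.075, -0.057, 0, 90], [0, 0, 0.72, -0.1, -0.076, 0, 90], [0, 0, 0.9, -0.125, -0.093, 0, 90]],
])

```text
clock: 14.35
eef_pos: [0.6232, -0.1998, 0.1725]
eef_rot: [-0.704, -3.06, 0.002]
contact_force: [-0.3, -0.7, 1.0]
finger_gap: 0.0564
gripper_force: 0.0
```

Emit:
apply_moves([
  [[0, 0, 0.18, 0, 0, 0, 90], [0, 0, 0.36, 0, 0, 0, 90], [0, 0, 0.54, 0, 0, 0, 90], [0, 0, 0.72, 0, 0, 0, 90], [0, 0, 0.9, 0, 0, 0, 90]],
])

```text
clock: 14.98
eef_pos: [0.6222, -0.1992, 0.1727]
eef_rot: [-1.964, -2.451, 0.002]
contact_force: [-0.0, -0.2, -0.4]
finger_gap: 0.0566
gripper_force: 0.0
```

Emit:
apply_moves([
  [[0, 0, 0.18, 0, 0, 0, 90], [0, 0, 0.36, 0, 0, 0, 90], [0, 0, 0.54, 0, 0, 0, 90], [0, 0, 0.72, 0, 0, 0, 90], [0, 0, 0.9, 0, 0, 0, 90]],
])

```text
clock: 15.6
eef_pos: [0.6222, -0.1991, 0.1727]
eef_rot: [-2.835, -1.353, 0.002]
contact_force: [0.0, 0.3, -0.0]
finger_gap: 0.056
gripper_force: 0.0
```

```bash
python3 -c "
from h import *
st();print(dpose([.6210,-.1984,.15],np.deg2rad(-76)))"
```

```text
15.6 0.05603562787504727 [ 0.6222 -0.1991  0.1727] [ 0.5111  0.3723 -0.3121  1.4985  0.1173  1.2903 -0.4942] [-0.0018 -0.0488  0.0249] [ 0.0328  0.3398 -0.0314] yaw -0.6805447308224688
(array([-0.0002, -0.0014,  0.0227]), array([-0.0003,  0.0014,  0.6459]))
```

Emit:
apply_moves([
  [[0, 0, 0.18, 0, -0.0012, 0, 90], [0, 0, 0.36, 0, -0.0012, 0, 90], [0, 0, 0.54, 0, -0.0012, 0.02, 90], [0, 0, 0.646, 0, -0.0012, 0.04, 90], [0, 0, 0.646, 0, -0.0012, 0.05, 90]],
])

```text
clock: 16.23
eef_pos: [0.6207, -0.1981, 0.1215]
eef_rot: [-3.116, -0.395, 0.004]
contact_force: [0.4, -0.3, -1.1]
finger_gap: 0.0564
gripper_force: 0.0
```

```bash
python3 -c "
from h import *
st();print(dpose([.6210,-.1984,.0925],np.deg2rad(-76)))"
```

```text
16.23 0.056404992345190134 [ 0.6207 -0.1981  0.1215] [ 0.4364  0.3975 -0.2153  1.5617  0.0898  1.1947 -1.1148] [ 0.0141  0.0698 -0.0428] [ 0.373  -0.3302 -1.1409] yaw -1.3189541837542718
(array([0.0002, 0.0004, 0.029 ]), array([-0.0006,  0.0027,  0.0075]))
```

Emit:
apply_moves([
  [[0, 0, 0.007, 0, 0, 0.02, 90], [0, 0, 0.007, 0, 0, 0.029, 90], [0, 0, 0.007, 0, 0, 0.029, 180], [0, 0, 0.007, 0, 0, 0.029, 255], [0, 0, 0.007, 0, 0, 0.029, 255]],
])

```text
clock: 16.85
eef_pos: [0.6224, -0.198, 0.0949]
eef_rot: [3.117, 0.384, 0.002]
contact_force: [0.1, -0.7, -0.9]
finger_gap: 0.0342
gripper_force: 0.0
```

Emit:
apply_moves([
  [[0, 0, 0, 0, 0, 0, 255], [0, 0, 0, 0, 0, 0, 255], [0, 0, 0, 0, 0, 0, 255], [0, 0, 0, 0, 0, 0, 255], [0, 0, 0, 0, 0, 0, 255]],
])

```text
clock: 17.48
eef_pos: [0.6218, -0.1976, 0.0942]
eef_rot: [-3.118, -0.384, 0.0]
contact_force: [-1.4, 0.3, 2.7]
finger_gap: 0.0086
gripper_force: 29.9
```

Emit:
apply_moves([
  [[0, 0, -0.16, 0, 0, 0, 255], [0, 0, -0.32, 0, 0, 0, 255], [0, 0, -0.48, 0, 0, 0, 255], [0, 0, -0.64, 0, 0, 0, 255], [0, 0, -0.8, 0, 0, 0, 255]],
])

```text
clock: 18.1
eef_pos: [0.6223, -0.1983, 0.0942]
eef_rot: [2.718, 1.573, 0.001]
contact_force: [0.1, 0.4, 1.4]
finger_gap: 0.0085
gripper_force: 30.0
```

```bash
python3 -c "
from h import *
st()"
```

```text
18.1 0.008532685087119749 [ 0.6223 -0.1983  0.0942] [ 0.5389  0.4356 -0.3481  1.583   0.1586  1.1496 -0.3656] [ 0.0058 -0.199  -0.1667] [0.0682 0.3668 1.3659] yaw -0.5215417100934012
```

Emit:
apply_moves([
  [[0, 0, -0.16, 0, 0, 0, 255], [0, 0, -0.32, 0, 0, 0, 255], [0, 0, -0.48, 0, 0, 0, 255], [0, 0, -0.64, 0, 0, 0, 255], [0, 0, -0.8, 0, 0, 0, 255]],
])

```text
clock: 18.73
eef_pos: [0.6231, -0.1982, 0.0943]
eef_rot: [1.89, 2.506, 0.002]
contact_force: [2.5, -0.1, -0.4]
finger_gap: 0.0086
gripper_force: 30.0
```

Emit:
apply_moves([
  [[0, 0, -0.1, 0, 0, 0, 255], [0, 0, -0.2, 0, 0, 0, 255], [0, 0, -0.3, 0, 0, 0, 255], [0, 0, -0.36, 0, 0, 0, 255], [0, 0, -0.4, 0, 0, 0, 255]],
])

```text
clock: 19.35
eef_pos: [0.623, -0.198, 0.0943]
eef_rot: [1.359, 2.83, 0.002]
contact_force: [2.9, -0.2, -0.8]
finger_gap: 0.009
gripper_force: 30.0
```

Emit:
apply_moves([
  [[0, 0, -0.03, 0, 0, 0, 255], [0, 0, -0.06, 0, 0, 0, 255], [0, 0, -0.09, 0, 0, 0, 255], [0, 0, -0.12, 0, 0, 0, 255], [0, 0, -0.15, 0, 0, 0, 255]],
])

```text
clock: 19.98
eef_pos: [0.6224, -0.1978, 0.0943]
eef_rot: [1.143, 2.925, 0.0]
contact_force: [5.9, -0.3, -0.6]
finger_gap: 0.0087
gripper_force: 30.0
```

```bash
python3 -c "
from h import *
st()"
```

```text
19.98 0.00866203507425743 [ 0.6224 -0.1978  0.0943] [ 0.7151  0.4781 -0.5847  1.5759  0.2793  1.1709  0.8989] [ 0.0404 -1.2871 -0.1215] [ 5.9021 -0.2915 -0.6492] yaw 0.8260576613707796
```

Emit:
apply_moves([
  [[0, 0, -0.03, 0, 0, 0, 255], [0, 0, -0.06, 0, 0, 0, 255], [0, 0, -0.09, 0, 0, 0, 255], [0, 0, -0.12, 0, 0, 0, 255], [0, 0, -0.15, 0, 0, 0, 255]],
])

```text
clock: 20.6
eef_pos: [0.6225, -0.1977, 0.0943]
eef_rot: [0.92, 3.002, 0.001]
contact_force: [4.5, 0.6, -0.4]
finger_gap: 0.0093
gripper_force: 30.0
```

```bash
python3 -c "
from h import *
st()"
```

```text
20.6 0.00934117700287578 [ 0.6225 -0.1977  0.0943] [ 0.7348  0.4847 -0.6123  1.5752  0.2943  1.174   1.0387] [ 0.116  -1.3983 -0.1228] [ 4.4634  0.5731 -0.4473] yaw 0.9762194593203708
```

Emit:
apply_moves([
  [[0, 0, -0.03, 0, 0, 0, 255], [0, 0, -0.06, 0, 0, 0, 255], [0, 0, -0.09, 0, 0, 0, 255], [0, 0, -0.12, 0, 0, 0, 255], [0, 0, -0.15, 0, 0, 0, 255]],
])

```text
clock: 21.22
eef_pos: [0.6224, -0.1976, 0.0943]
eef_rot: [0.695, 3.063, 0.001]
contact_force: [5.0, 1.1, -0.4]
finger_gap: 0.0099
gripper_force: 32.9
```

```bash
python3 -c "
from h import *
st()"
```

```text
21.23 0.00986201007097993 [ 0.6224 -0.1976  0.0943] [ 0.7546  0.4916 -0.6397  1.5745  0.3092  1.1778  1.1773] [ 0.2759 -1.301  -0.6814] [ 4.9786  1.0629 -0.3747] yaw 1.1247270193737546
```

Emit:
apply_moves([
  [[0, 0, 0, 0, 0, 0, 90], [0, 0, 0, 0, 0, 0, 90], [0, 0, 0, 0, 0, 0, 90], [0, 0, 0, 0, 0, -0.03, 90], [0, 0, 0, 0, 0, -0.09, 90]],
])

```text
clock: 21.85
eef_pos: [0.6192, -0.1979, 0.1818]
eef_rot: [-0.694, -3.056, -0.0]
contact_force: [1.9, -1.1, 1.1]
finger_gap: 0.0509
gripper_force: 0.0
```

Emit:
apply_moves([
  [[0, 0, 0.18, 0.015, -0.005, -0.02, 90], [0, 0, 0.36, 0.03, -0.01, -0.04, 90], [0, 0, 0.54, 0.045, -0.015, -0.06, 90], [0, 0, 0.72, 0.06, -0.02, -0.08, 90], [0, 0, 0.9, 0.075, -0.02, -0.1, 90]],
])

```text
clock: 22.48
eef_pos: [0.5443, -0.1839, 0.2845]
eef_rot: [-1.967, -2.448, 0.002]
contact_force: [-0.3, 0.2, 0.0]
finger_gap: 0.0564
gripper_force: 0.0
```

```bash
python3 -c "
from h import *
st();print(dpose([.5445,-.1843,.28],np.deg2rad(-10.6)))"
```

```text
22.48 0.056403272369786046 [ 0.5443 -0.1839  0.2845] [ 0.7728  0.1765 -0.5631  1.5306  0.0952  1.463   0.4235] [ 0.0501 -0.0997 -0.005 ] [-0.3373  0.18    0.0296] yaw 0.21716237347875947
(array([-0.0004,  0.0002,  0.0045]), array([-0.0015,  0.0005,  0.4022]))
```

Emit:
apply_moves([
  [[0, 0, 0.18, 0, 0, 0, 60], [0, 0, 0.36, 0, 0, 0, 60], [0, 0, 0.402, 0, 0, 0, 60], [0, 0, 0.402, 0, 0, 0, 60], [0, 0, 0.402, 0, 0, 0, 60]],
])

```text
clock: 23.1
eef_pos: [0.5453, -0.1835, 0.2839]
eef_rot: [-2.409, -2.016, 0.001]
contact_force: [0.1, -0.5, -0.4]
finger_gap: 0.0664
gripper_force: 0.0
```

```bash
cat >> h.py <<'E'
def rects(P,u,v,d,z0,z1,c0,rad,mn=60):
    m=(P[:,2]>z0)&(P[:,2]<z1)&(np.hypot(*(P[:,:2]-c0).T)<rad)
    img=np.zeros(d.shape,np.uint8);img[v[m],u[m]]=1
    nl,L,s,ce=cv2.connectedComponentsWithStats(img)
    for k in range(1,nl):
        if s[k,4]>mn:
            Q=P[m&(L[v,u]==k)];r=cv2.minAreaRect((Q[:,:2]*1000).astype(np.float32));print(z0,s[k,4],ce[k].round(),np.array(r[0]),np.array(r[1]),round(r[2],2),Q[:,2].max())
E
python3 - <<'E'
from h import *
st();print(dpose([.5445,-.1843,.13],np.deg2rad(-10.6)))
p,d,c=cap('wrist','4.png');P,u,v=pts(d,c)
rects(P,u,v,d,.08,.0865,[.5445,-.1843],.15);rects(P,u,v,d,.0955,.2,[.5445,-.1843],.15)
E
```

```text
23.1 0.06639321598558456 [ 0.5453 -0.1835  0.2839] [ 0.7427  0.1743 -0.5293  1.5311  0.0885  1.4607  0.0331] [ 0.0196 -0.0689  0.0012] [ 0.0756 -0.5286 -0.3881] yaw -0.17718451946074903
(array([-0.0009, -0.0006,  0.1539]), array([-0.0006,  0.0002,  0.0078]))
0.08 14626 [256. 172.] [ 543.5762 -184.5979] [119.1975 209.3909] 79.82 0.08649357836240873
0.0955 437 [258. 107.] [ 559.5283 -108.1142] [19.275  24.8714] 80.37 0.15928502158569657
0.0955 177 [192. 177.] [ 467.0912 -170.687 ] [26.0371  8.9552] 21.5 0.10808987781919893
0.0955 182 [321. 177.] [ 620.0954 -198.0317] [ 9.126  26.2548] 56.96 0.10784918833505397
0.0955 300 [256. 177.] [ 544.1945 -183.8002] [ 8.9248 39.0585] 79.83 0.10994175809383833
```

View pics/4.png

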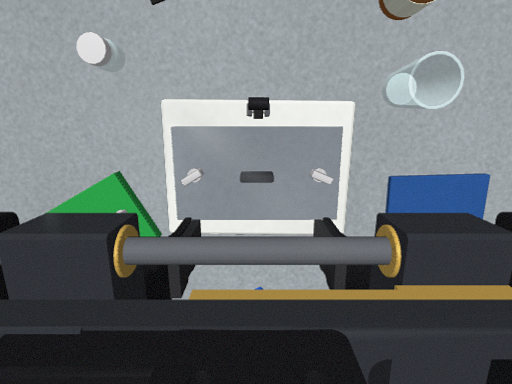

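Both wings have turned: a from 64.7° to 201.5° (2.39 rad), b from 14° to 147° (2.32 rad). Each met its stop. The lever is up at (258,107), and the handle is clear at (256,177). Next I descend on the handle, closing on its 40 mm ends.

Emit:
apply_moves([
  [[0, 0, 0, -0.0009, -0.0006, 0.05, 60], [0, 0, 0, -0.0009, -0.0006, 0.1, 60], [0, 0, 0, -0.0009, -0.0006, 0.14, 60], [0, 0, 0, -0.0009, -0.0006, 0.165, 60], [0, 0, 0, -0.0009, -0.0006, 0.165, 60]],
])

```text
clock: 23.78
eef_pos: [0.5431, -0.1838, 0.1169]
eef_rot: [-2.406, -2.013, 0.003]
contact_force: [0.3, 0.6, 0.4]
finger_gap: 0.0665
gripper_force: 0.0
```

```bash
python3 -c "
from h import *
st();print(dpose([.5444,-.1841,.089],np.deg2rad(-10.3)))"
```

```text
23.77 0.06651638855321072 [ 0.5431 -0.1838  0.1169] [ 0.7281  0.2801 -0.5185  1.7562  0.1498  1.1495 -0.0132] [-0.0188 -0.0918  0.0363] [0.2653 0.5531 0.4119] yaw -0.17752006889399802
(array([-0.0001,  0.0015,  0.0279]), array([-0.0046, -0.001 ,  0.0022]))
```

Emit:
apply_moves([
  [[0, 0, 0, 0, 0.0005, 0.018, 60], [0, 0, 0, 0, 0.0005, 0.0285, 60], [0, 0, 0, 0, 0.0005, 0.0285, 60], [0, 0, 0, 0, 0.0005, 0.0285, 180], [0, 0, 0, 0, 0.0005, 0.0285, 255]],
])

```text
clock: 24.4
eef_pos: [0.5458, -0.1845, 0.0912]
eef_rot: [2.409, 2.015, 0.001]
contact_force: [0.0, 0.4, 0.4]
finger_gap: 0.0539
gripper_force: 0.0
```

Emit:
apply_moves([
  [[0, 0, 0, 0, 0, 0, 255], [0, 0, 0, 0, 0, 0, 255], [0, 0, 0, 0, 0, 0, 255], [0, 0, 0, 0, 0, 0, 255], [0, 0, 0, 0, 0, 0, 255]],
])

```text
clock: 25.02
eef_pos: [0.5451, -0.1844, 0.0908]
eef_rot: [-2.41, -2.015, 0.001]
contact_force: [-2.9, 0.5, 4.0]
finger_gap: 0.0398
gripper_force: 30.0
```

```bash
python3 -c "
from h import *
st()"
```

```text
25.02 0.03975136714004652 [ 0.5451 -0.1844  0.0908] [ 0.7208  0.3082 -0.5134  1.78    0.1685  1.0973 -0.0278] [0.1142 0.628  0.0141] [-2.9232  0.4997  4.0265] yaw -0.17807180059015862
```

Emit:
apply_moves([
  [[0, 0, 0, 0, 0, -0.005, 255], [0, 0, 0, 0, 0, -0.01, 255], [0, 0, 0, 0, 0, -0.017, 255], [0, 0, 0, 0, 0, -0.025, 255], [0, 0, 0, 0, 0, -0.035, 255]],
])

```text
clock: 25.65
eef_pos: [0.5453, -0.1843, 0.1261]
eef_rot: [-2.41, -2.015, 0.0]
contact_force: [0.1, -0.0, -5.2]
finger_gap: 0.0397
gripper_force: 30.0
```

```bash
python3 -c "
from h import *
st()
p,d,c=cap('side'); cv2.imwrite('pics/5.png',cv2.resize(p[90:240,180:340,::-1],(640,600),interpolation=2))"
```

```text
25.65 0.039650882136553434 [ 0.5453 -0.1843  0.1261] [ 0.7293  0.2723 -0.52    1.7456  0.1462  1.1623 -0.011 ] [-0.0345 -0.1328  0.0258] [ 0.0935 -0.0214 -5.2403] yaw -0.17796040834993254
```

View pics/5.png

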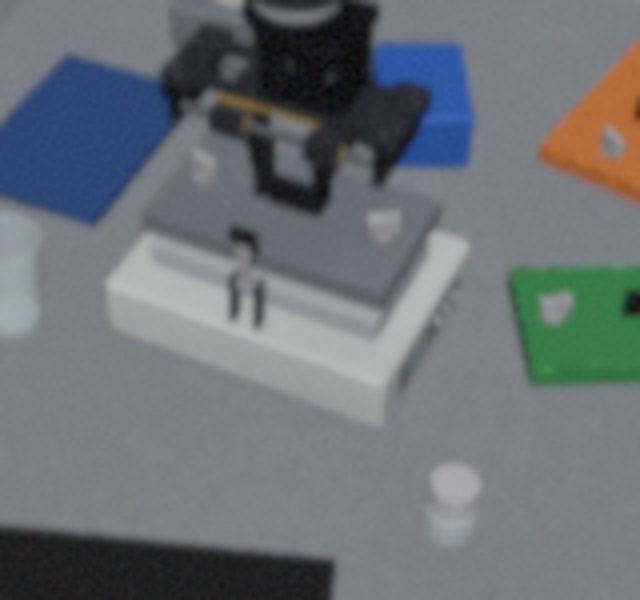

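The cover is off the neck and level in the side view. I'll raise it further and refine the mat's pose.

Emit:
apply_moves([
  [[0, 0, 0, 0, 0, -0.02, 255], [0, 0, 0, 0, 0, -0.045, 255], [0, 0, 0, 0, 0, -0.07, 255], [0, 0, 0, 0, 0, -0.095, 255], [0, 0, 0, 0, 0, -0.11, 255]],
])

```text
clock: 26.32
eef_pos: [0.546, -0.1844, 0.2381]
eef_rot: [2.408, 2.014, 0.002]
contact_force: [-0.5, -0.5, -4.4]
finger_gap: 0.0394
gripper_force: 30.0
```

```bash
cat > mat.py <<'E'
from h import *
def planerect(n,z=.004,thr=45,show=True):
    p,d,c=cap(n); K=np.array(c['intrinsics']);T=np.linalg.inv(c['extrinsics'])
    m=(p.max(2)<thr).astype(np.uint8); m=cv2.morphologyEx(m,cv2.MORPH_OPEN,np.ones((3,3)))
    cx=proj([.559,.17,.004],c)[0]; nl,L,s,_=cv2.connectedComponentsWithStats(m)
    k=L[int(np.clip(cx[1],0,383)),int(np.clip(cx[0],0,511))]; print(n,cx,'label',k,s[k])
    co=max(cv2.findContours((L==k).astype(np.uint8),cv2.RETR_EXTERNAL,cv2.CHAIN_APPROX_NONE)[0],key=len)[:,0].astype(float)
    r=np.c_[(co[:,0]-K[0,2])/K[0,0],(co[:,1]-K[1,2])/K[1,1],np.ones(len(co))]@T[:3,:3].T
    Q=T[:3,3]+r*((z-T[2,3])/r[:,2:]); 
    print(cv2.minAreaRect((Q[:,:2]*1000).astype(np.float32)))
    return Q,co
if __name__=='__main__':
    st()
    for n in('scene','side'): planerect(n)
E
python3 mat.py
```

```text
26.32 0.039411787094084876 [ 0.546  -0.1844  0.2381] [ 0.7441  0.1911 -0.5292  1.6044  0.0987  1.3699  0.0255] [-0.036  -0.1135 -0.0072] [-0.5159 -0.5304 -4.3868] yaw -0.17777494527708693
scene [322.0381 196.275 ] label 0 [     0      0    512    384 189984]
((-617.3845825195312, 227.027587890625), (4788.703125, 3415.865478515625), 61.04180145263672)
side [213.1751 252.2656] label 13 [ 164  223   98   58 4462]
((557.940673828125, 161.32412719726562), (251.41600036621094, 159.97056579589844), 8.951516151428223)
```

```bash
python3 - <<'E'
from mat import *
for n,ths in (('scene',(60,70,80)),('side',(55,65,75))):
    for t in ths:
        try: planerect(n,thr=t)
        except Exception as e: print(e)
p,d,c=cap('scene');cx=proj([.559,.165,.004],c)[0].astype(int);print(p[cx[1],cx[0]-60:cx[0]+60:4].max(1))
p,d,c=cap('side');cx=proj([.559,.165,.004],c)[0].astype(int);print(p[cx[1],cx[0]-72:cx[0]+72:4].max(1))
E
```

```text
scene [322.0381 196.275 ] label 21 [ 281  172   81   56 2283]
((558.4000244140625, 160.43109130859375), (252.15756225585938, 163.22389221191406), 8.91121768951416)
scene [322.0381 196.275 ] label 14 [ 281  172   82   57 2347]
((558.3406982421875, 159.9862518310547), (256.1453857421875, 166.08096313476562), 8.913165092468262)
scene [322.0381 196.275 ] label 21 [ 280  171   83   58 2402]
((558.141357421875, 160.26519775390625), (257.191650390625, 167.63070678710938), 8.97978687286377)
side [213.1751 252.2656] label 11 [ 164  223   99   59 4571]
((557.700927734375, 161.09048461914062), (253.62872314453125, 162.3460235595703), 8.896970748901367)
side [213.1751 252.2656] label 11 [ 163  222  100   60 4660]
((558.0408935546875, 160.845947265625), (254.84339904785156, 164.72373962402344), 8.900941848754883)
side [213.1751 252.2656] label 13 [ 163  222  100   60 4728]
((558.26025390625, 160.70217895507812), (256.20306396484375, 166.0629119873047), 8.987114906311035)
[131 131 131 131 131 131 133  97  50  52  52  48  48  44  44  46  43  44
  44  43  43  42  77 132 131 128 129 128 130 130]
[133 131 128 134 133 131 129  45  33  30  32  31  33  32  35  30  37  30
  32  31  31  28  35  28  35  30  35  33  30  32  83 133 132 133 129 132]
```

Emit:
apply_moves([
  [[0, 0, 0, 0.015, -0.002, 0, 255], [0, 0, 0, 0.045, -0.006, 0, 255], [0, 0, 0, 0.085, -0.012, 0, 255], [0, 0, 0, 0.13, -0.018, 0, 255], [0, 0, 0, 0.175, -0.025, 0, 255]],
])

```text
clock: 27.45
eef_pos: [0.5514, -0.0048, 0.2357]
eef_rot: [-2.409, -2.016, -0.001]
contact_force: [1.3, 0.3, -4.9]
finger_gap: 0.0396
gripper_force: 30.0
```

Emit:
apply_moves([
  [[0, 0, -0.07, 0.045, -0.007, 0, 255], [0, 0, -0.14, 0.085, -0.012, 0, 255], [0, 0, -0.21, 0.12, -0.018, 0, 255], [0, 0, -0.28, 0.15, -0.022, 0, 255], [0, 0, -0.334, 0.1665, -0.024, 0, 255]],
])

```text
clock: 28.08
eef_pos: [0.5565, 0.1637, 0.2357]
eef_rot: [-2.034, -2.393, -0.001]
contact_force: [0.7, -0.1, -4.5]
finger_gap: 0.04
gripper_force: 30.0
```

```bash
python3 -c "
from h import *
st();print(dpose([.5582,.1605,.07],np.deg2rad(8.95)))"
```

```text
28.07 0.040026512267236365 [0.5565 0.1637 0.2357] [ 0.3443  0.2459 -0.7914  1.5894  0.1763  1.3804 -0.3037] [-0.0764 -0.0699 -0.0141] [ 0.6911 -0.1438 -4.5015] yaw 0.16181916153880782
(array([-0.0036,  0.0011,  0.1657]), array([-0.0001, -0.001 ,  0.0056]))
```

Emit:
apply_moves([
  [[0, 0, 0, 0, 0, 0.02, 255], [0, 0, 0, 0, 0, 0.055, 255], [0, 0, 0, 0, 0, 0.095, 255], [0, 0, 0, 0, 0, 0.13, 255], [0, 0, 0, 0, 0, 0.15, 255]],
])

```text
clock: 28.7
eef_pos: [0.556, 0.1576, 0.0821]
eef_rot: [-2.044, -2.383, 0.007]
contact_force: [-0.6, -0.4, -5.0]
finger_gap: 0.0395
gripper_force: 30.0
```

Emit:
apply_moves([
  [[0, 0, 0, 0, 0, 0.01, 255], [0, 0, 0, 0, 0, 0.01, 255], [0, 0, 0, 0, 0, 0.01, 255], [0, 0, 0, 0, 0, 0.01, 255], [0, 0, 0, 0, 0, 0.01, 255]],
])

```text
clock: 29.32
eef_pos: [0.558, 0.1605, 0.0762]
eef_rot: [2.041, 2.387, 0.001]
contact_force: [-0.2, 0.0, -3.9]
finger_gap: 0.0392
gripper_force: 30.0
```

```bash
python3 - <<'E'
from h import *
st();print(dpose([.5582,.1605,.0308],np.deg2rad(8.95)))
for n in('scene','side'):
    p,d,c=cap(n);P,u,v=pts(d,c);rects(P,u,v,d,.05,.072,[.558,.161],.14,200)
    if n=='side':
        x,y=proj([.558,.161,.04],c)[0].astype(int);cv2.imwrite('pics/6.png',cv2.resize(p[y-75:y+75,x-90:x+90,::-1],(720,600),interpolation=2))
E
```

```text
29.32 0.03923098070918285 [0.558  0.1605 0.0762] [ 0.2985  0.3859 -0.7461  1.7749  0.2924  1.0934 -0.3908] [ 0.0179 -0.1381  0.0081] [-0.1907  0.0204 -3.9238] yaw 0.15601117505867876
(array([-0.    ,  0.0001,  0.0454]), array([ 0.0012,  0.0002, -0.0002]))
0.05 630 [322. 191.] [557.162  157.8488] [213.1857 119.638 ] 10.5 0.07199795056457836
0.05 1948 [213. 246.] [557.2288 162.46  ] [210.3638 122.0199] 9.69 0.07199888964094125
```

View pics/6.png

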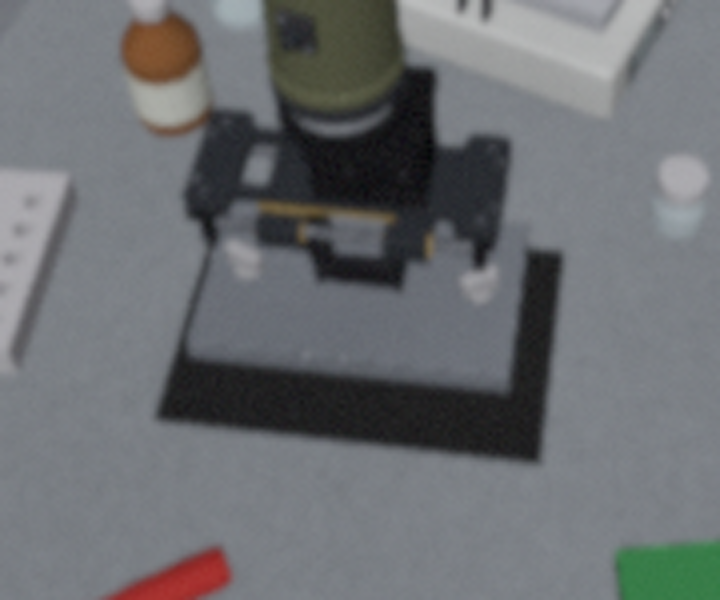

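The cover hangs level over the mat and its yaw matches. Now I lower it slowly.

Emit:
apply_moves([
  [[0, 0, 0, 0, 0, 0.015, 255], [0, 0, 0, 0, 0, 0.028, 255], [0, 0, 0, 0, 0, 0.036, 255], [0, 0, 0, 0, 0, 0.04, 255], [0, 0, 0, 0, 0, 0.041, 255]],
])

```text
clock: 30.05
eef_pos: [0.5575, 0.1605, 0.0342]
eef_rot: [-2.041, -2.388, 0.0]
contact_force: [0.3, -0.1, -5.5]
finger_gap: 0.0398
gripper_force: 30.0
```

Emit:
apply_moves([
  [[0, 0, 0, 0, 0, 0, 255], [0, 0, 0, 0, 0, 0.001, 255], [0, 0, 0, 0, 0, 0.002, 255], [0, 0, 0, 0, 0, 0.003, 255], [0, 0, 0, 0, 0, 0.003, 255]],
])

```text
clock: 30.68
eef_pos: [0.5575, 0.1603, 0.0314]
eef_rot: [-2.042, -2.388, 0.0]
contact_force: [-0.1, -0.5, -5.2]
finger_gap: 0.0398
gripper_force: 30.0
```

```bash
python3 -c "
from h import *
st()"
```

```text
30.68 0.03981974876787823 [0.5575 0.1603 0.0314] [ 0.2745  0.4414 -0.7214  1.809   0.3379  1.0184 -0.4238] [-0.0228 -0.1279 -0.0862] [-0.0516 -0.5322 -5.213 ] yaw 0.15598444705940082
```

Emit:
apply_moves([
  [[0, 0, 0, 0, 0, 0.0004, 255], [0, 0, 0, 0, 0, 0.0008, 255], [0, 0, 0, 0, 0, 0.0012, 255], [0, 0, 0, 0, 0, 0.0012, 255], [0, 0, 0, 0, 0, 0.0012, 255]],
])

```text
clock: 31.3
eef_pos: [0.5576, 0.1604, 0.0308]
eef_rot: [2.041, 2.388, -0.0]
contact_force: [-2.9, -1.1, 4.2]
finger_gap: 0.0393
gripper_force: 30.0
```

It is seated (fz went from -5 to +4 N). Release and retreat straight up.

Emit:
apply_moves([
  [[0, 0, 0, 0, 0, 0, 150], [0, 0, 0, 0, 0, 0, 90], [0, 0, 0, 0, 0, 0, 75], [0, 0, 0, 0, 0, 0, 75], [0, 0, 0, 0, 0, -0.005, 75]],
])

```text
clock: 31.92
eef_pos: [0.5573, 0.1604, 0.0351]
eef_rot: [-2.041, -2.387, 0.001]
contact_force: [-0.1, 0.9, -0.4]
finger_gap: 0.0608
gripper_force: 0.0
```

Emit:
apply_moves([
  [[0, 0, 0, 0, 0, -0.02, 75], [0, 0, 0, 0, 0, -0.05, 75], [0, 0, 0, 0, 0, -0.09, 75], [0, 0, 0, 0, 0, -0.14, 75], [0, 0, 0, 0, 0, -0.2, 75]],
])

```text
clock: 32.55
eef_pos: [0.557, 0.1605, 0.2379]
eef_rot: [2.041, 2.388, 0.0]
contact_force: [1.6, -0.3, -0.3]
finger_gap: 0.0615
gripper_force: 0.0
```

Emit:
apply_moves([
  [[0, 0, 0, 0.02, 0, -0.02, 75], [0, 0, 0, 0.04, 0, -0.02, 75], [0, 0, 0, 0.05, 0, -0.02, 75], [0, 0, 0, 0.05, 0, -0.02, 75], [0, 0, 0, 0.05, 0, -0.02, 75]],
])

```text
clock: 33.17
eef_pos: [0.55, 0.2088, 0.2551]
eef_rot: [2.043, 2.387, -0.002]
contact_force: [-0.3, -0.5, -1.1]
finger_gap: 0.0616
gripper_force: 0.0
```

```bash
python3 - <<'E'
from mat import *
st()
for n in('wrist','scene','side'):
    p,d,c=cap(n);P,u,v=pts(d,c);print(n);rects(P,u,v,d,.02,.0275,[.558,.161],.14,200);rects(P,u,v,d,.003,.007,[.558,.161],.17,800)
    if n!='scene':
        rects(P,u,v,d,.115,.17,[.56,-.1],.05,10)
    cv2.imwrite('pics/7%s.png'%n,p[:,:,::-1])
a=cv2.imread('pics/7wrist.png');b=cv2.imread('pics/7side.png');o=np.hstack([a,b]);cv2.imwrite('pics/8.png',cv2.resize(o,(800,300),interpolation=3))
E
```

```text
33.17 0.06161709720769953 [0.55   0.2088 0.2551] [ 0.2755  0.2631 -0.8171  1.5388  0.1934  1.4241 -0.3979] [ 0.0015 -0.1143  0.0155] [-0.3268 -0.4962 -1.1171] yaw 0.1550441551502715
wrist
0.02 9726 [257. 196.] [555.1569 165.6019] [209.2638 107.9698] 8.92 0.027465939367884773
0.003 4628 [260. 169.] [555.1592 173.8762] [259.2493 139.278 ] 8.82 0.0068190573352937545
scene
0.02 860 [321. 194.] [555.0948 159.511 ] [213.2485 122.705 ] 8.8 0.02749470024047418
0.003 984 [340. 197.] [556.8706 208.2134] [337.8456 242.6333] 0.56 0.006996800600472031
side
0.02 2426 [214. 248.] [557.1176 161.7404] [209.2709 121.9814] 9.09 0.027495713379078968
0.003 1367 [215. 259.] [561.7662 160.6469] [277.9015 185.7286] 9.24 0.006997764807304185
0.115 62 [241. 151.] [ 559.4211 -103.4278] [16.1778 20.9865] 80.78 0.16062718245201069
```

View pics/8.png

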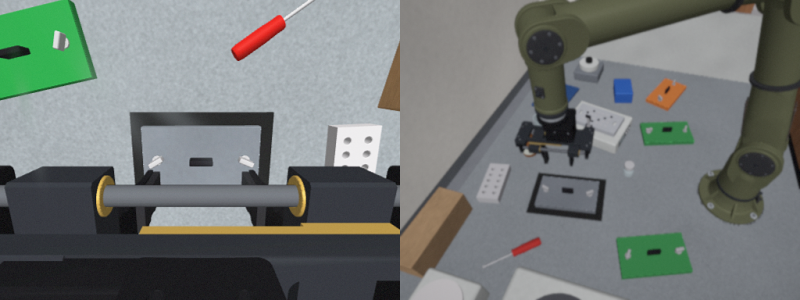

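The cover sits flat and centred on the mat: offset about 1–2 mm, yaw within 0.2°. The lever is still up and the robot is clear of everything.

```bash
python3 -c "
from h import *
print(ticket.finish_job())"
```

```text
the job is handed in; nothing more can be done
None
```

The job is handed in: the lever is up, both thumbscrews were turned to their stops, and the grey cover lies flat on the mat within about 2 mm of centre and square to it, with nothing else touched (about 33 s of the 72 s).

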